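# Spread washed rubber stoppers out to dry

### The job

The three large rubber stoppers have been left heaped together in the white drying tray. Spread them out into one even layer so that they can dry: one stopper standing on its wide end in the middle of each of the tray's three marked bays.

Things in the scene. Friction and masses are not known exactly. Their poses are not given: they have to be found in the camera images.
- tray: Shallow white plastic drying tray, fixed to the bench. Outside 160 (its x) x 370 (its y) x 18 mm high, walls 5 mm thick, inner floor 5 mm above the bench, level. Two flat grey lines drawn across the floor at y = -60 and +60 mm divide it into three equal bays, each 120 mm along the tray; the bays' middles are at x = 0, y = -120, 0 and +120 mm. Origin: centre of the underside, on the bench; x across the tray, y along it, z up.
- stopper1_center (a point): Plain grey rubber stopper for a flask, solid, about 60 g, a slightly tapering round plug 40 mm high, 46 mm across the wide end (below) and 39 mm across the narrow end (above); one of the two lower ones at the start. The point is its centre, half-way up (20 mm above its wide end); z points from wide to narrow end. The two lower stoppers stand side by side on the tray floor, about 1 mm apart; the third stands on top, bridging them. All three are alike and interchangeable.
- stopper2_center (a point): Plain grey rubber stopper for a flask, solid, about 60 g, a slightly tapering round plug 40 mm high, 46 mm across the wide end (below) and 39 mm across the narrow end (above); the other lower one at the start. The point is its centre, half-way up (20 mm above its wide end); z points from wide to narrow end. The two lower stoppers stand side by side on the tray floor, about 1 mm apart; the third stands on top, bridging them. All three are alike and interchangeable.
- stopper3_center (a point): Plain grey rubber stopper for a flask, solid, about 60 g, a slightly tapering round plug 40 mm high, 46 mm across the wide end (below) and 39 mm across the narrow end (above); on top of the other two at the start. The point is its centre, half-way up (20 mm above its wide end); z points from wide to narrow end. The two lower stoppers stand side by side on the tray floor, about 1 mm apart; the third stands on top, bridging them. All three are alike and interchangeable.
Things that resemble listed ones, but are neither listed nor needed, are in the scene too. What is shaped like the part that bears stopper2_center but pink is not meant.

How it is judged:
At the end, for the whole second after the job is handed in: Each of the three bays has one stopper whose centre is within 20 mm of the bay's middle both along and across the tray; all three stand on their wide ends on the tray floor (within 10 degrees of upright, centre less than 33 mm above the bench) and are at rest ((y of stopper1_center in the frame of tray between -0.14 and -0.1 m or y of stopper2_center in the frame of tray between -0.14 and -0.1 m or y of stopper3_center in the frame of tray between -0.14 and -0.1 m) and (y of stopper1_center in the frame of tray between -0.02 and 0.02 m or y of stopper2_center in the frame of tray between -0.02 and 0.02 m or y of stopper3_center in the frame of tray between -0.02 and 0.02 m) and (y of stopper1_center in the frame of tray between 0.1 and 0.14 m or y of stopper2_center in the frame of tray between 0.1 and 0.14 m or y of stopper3_center in the frame of tray between 0.1 and 0.14 m) and x of stopper1_center in the frame of tray between -0.02 and 0.02 m and z of each of stopper1_center, stopper2_center, stopper3_center in the frame of tray below 0.033 m and angle between each of stopper1_center, stopper2_center, stopper3_center's own z axis and vertical below 0.175 rad and linear speed of each of stopper1, stopper2, stopper3 below 0.02 m/s and x of stopper2_center in the frame of tray between -0.02 and 0.02 m and x of stopper3_center in the frame of tray between -0.02 and 0.02 m); the robot touches nothing.
It also fails if it takes over 58 s, if anything falls off the work surface, if the arm or the gripper's body presses on something with over 40 N, if the wrist force passes 120 N, or if a joint passes its speed limit or range.

### The arm

A 6-joint arm with a two-finger parallel gripper is mounted at the origin on the work surface. World frame = base frame: x ahead of the robot, y to its left, z up, the work surface at z = 0. Lengths are in m, angles in rad, forces in N, time in s.
With the tool pointing down it reaches from about 0.25 to 0.775 m from the base axis. Payload 4 kg.
Tool frame: the origin (TCP) lies on the centre line of the jaws, within the pads' length; the fingertips stand 22 mm ahead of it and the grasp point (between the pads) lies 3 mm ahead of it; z points along the fingers, y is the direction in which the jaws open and shut (so a half turn about z gives the same grasp; the last joint's range is limited). The gripper opens to 94 mm and grips with 3 to 60 N. Pads are 16 mm wide; open, the fingers measure 119 mm over their backs; the gripper's body (75 mm by 177 mm) begins 78 mm behind the grasp point.
Start: joints at [-1.447, 0.087, 1.371, -0, 1.684, -0.103], TCP at [0.124, -0.536, 0.228] pointing down, gripper open.
Joint ranges: [-3.1, 3.1], [-0.76, 2.03], [0.27, 2.55], [-1.08, 4.22], [0.17, 2.65], [-2.57, 2.57]. Speed limits (rad/s): [2.79, 2.79, 3.14, 3.14, 3.14, 3.14].

### API

Orientations are given as [roll, pitch, yaw] about the fixed x, y, z axes, in that order (R = Rz(yaw) Ry(pitch) Rx(roll)).
In Python, from bench import robot gives the robot as it stands. The module is installed in compiled form; this text tells all that it offers.
- The arm moves only by the shell command python3 -m inch 'ROWS'. ROWS is JSON, a list of rows, each an object with "linear": the shift along the world's x, y, z scaled (see below), a list of three; "twist": the turn about the world's z scaled (see below); "gripper": the opening, from 0 (shut) to 1 (fully open). In form: [{"linear": [x, y, z], "twist": twist, "gripper": gripper}, ...]. A call has 1 to 10 rows; each row is the pose to reach, as a shift and turn from the pose commanded when the call began; what a row does not reach only later rows make up. The controller multiplies each number of a shift by 0.1 m and each number of a turn by 60 degrees. A row lasts 1/12 s, in which the tool goes at most 41.7 mm and 7.16 degrees, less where a joint would pass 70% of its speed; a pose out of reach is approached as far as the arm can. A call with a number of a shift or a turn outside -1 to 1 is refused whole. A call with a gripper value outside its range is refused whole. The fingers move at their own pace and stop on an object; the grip force is fixed at half the most. Time passes only in rows, so rows that repeat a pose let the fingers close. It gives the time, the measured TCP pose, the force and the opening at its end, in the units of the state.
- robot.get_obs(): the state, without advancing time (a new reading comes with each control period).
- robot.snapshot(name): name is "scene" or "top" or "wrist"; returns a dict with "image" (400x640x3 uint8, red, green, blue), "depth" (400x640 float32, m along the optical axis (not along the pixel's ray), 0 where there is no reading), "mtx" (3x3 intrinsics, pixels), "k1" (the pictures are not rectified: a ray, as slopes to the right and down, at radius r is drawn at 1 + k1 r^2 times it, then the intrinsics apply), "rvec" (rotation vector, rad) and "tvec" (3), from world to camera coordinates, as OpenCV has them; the wrist camera has in their place "hand_eye" (4x4, takes a point from camera to tool coordinates, whose origin is the TCP and whose axes are the flange's). Camera axes: x right, y down, z forward; pixel columns grow to the right and rows downward; lengths in m; the calibration is good to about 2 mm. A picture is of the moment at which its call begins: read the wrist's pose just before it.
- robot.close_job(): hands the job in, once; it reports no verdict.
The state is a dict: "time": time; "joint_positions": joint angles; "qvel": joint speeds; "joint_torque": joint torques, N m; "tool_pos": TCP position; "ee_rot": TCP orientation; "wrist_force": force on the tool from outside, world axes, zero at the start; "wrist_torque": the same for the moment, N m; "width": finger opening in m.
Only numpy, scipy, OpenCV 4.12 (cv2) and the standard library are available. Lean on these libraries where they do the work, as an engineer would, in place of code of your own. Each camera call takes 0.05 s, during which the arm holds its last target.

## Working session

There is one attempt and no reset: what is moved stays moved. The work goes in short steps, Python scripts to look and compute and a shell command to move; the robot and the scene stay as the last step left them, time stands still between calls to the robot, and variables do not carry over. Pictures are saved under pics/ and viewed, and the job is handed in when it is done.

```bash
mkdir -p pics
python3 - <<'E'
from bench import robot
import cv2
print(robot.get_obs())
for n in ["scene","top"]:
    s=robot.snapshot(n); cv2.imwrite(f"pics/{n}0.png",s["image"][:,:,::-1])
    print(n,s["mtx"],s["k1"],s["rvec"],s["tvec"])
E
```

```text
{'time': 0.0, 'joint_positions': array([-1.44709909e+00,  8.79533070e-02,  1.37223587e+00,  1.25198327e-05,
        1.68355103e+00, -1.03104601e-01]), 'qvel': array([ 9.29893404e-04, -2.77075510e-03,  1.44436077e-03,  5.50160220e-04,
       -4.99070261e-04,  4.09437057e-05]), 'joint_torque': array([ 1.43266207e-03, -3.40182281e+01, -3.02425325e+01,  7.19417352e-02,
        3.30042851e-02, -1.82375152e-04]), 'tool_pos': array([ 0.12361167, -0.53543534,  0.22631435]), 'ee_rot': array([-3.13945778e+00, -2.33408298e-04,  2.26802985e-01]), 'wrist_force': array([ 0.20570405, -0.161547  , -0.02303755]), 'wrist_torque': array([ 0.04950758,  0.03274253, -0.0439472 ]), 'width': 0.0936575490569738}
scene [[518.55170632   0.         321.9142492 ]
 [  0.         518.55170632 210.01752714]
 [  0.           0.           1.        ]] -0.01618590860120895 [ 1.17775659  2.50663697 -0.82872039] [ 0.35109067 -0.31288941  1.07724714]
top [[445.72506409   0.         318.42564002]
 [  0.         445.72506409 191.30203987]
 [  0.           0.           1.        ]] -0.124608460981613 [ 2.24081854 -1.94193963  0.21571614] [-0.0629002   0.54785853  0.5833272 ]
```

View pics/scene0.png

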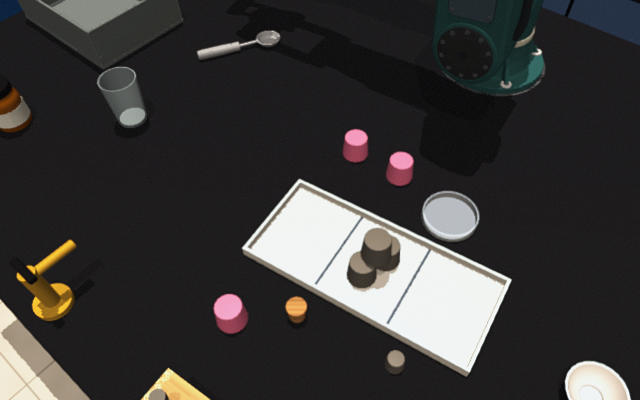

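View pics/top0.png

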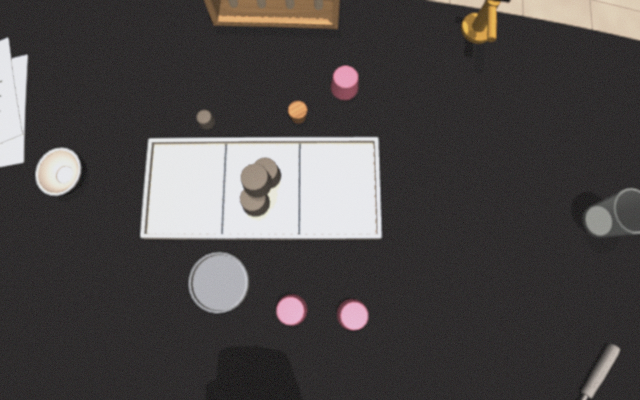

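The scene view shows the tray (corners about (302,185), (508,283), (467,360), (245,250)), with the heap at about (373,255). In the top view the tray runs from (142,138) to (381,238) and the heap is at (257,185), with its top stopper at (254,178). Next I'll measure positions.

```bash
cat > h.py <<'E'
import numpy as np, cv2
from bench import robot
def cam(s):
    R=cv2.Rodrigues(np.array(s["rvec"]))[0]; return R,np.array(s["tvec"])
def rays(s,uv):
    uv=np.asarray(uv,float).reshape(-1,2); K=s["mtx"]
    d=np.stack([(uv[:,0]-K[0,2])/K[0,0],(uv[:,1]-K[1,2])/K[1,1]],1)
    p=d.copy()
    for _ in range(20): p=d/(1+s["k1"]*(p**2).sum(1))[:,None]
    return p
def onplane(s,uv,z):
    R,t=cam(s); c=-R.T@t; p=rays(s,uv); w=np.c_[p,np.ones(len(p))]@R
    return c+w*((z-c[2])/w[:,2])[:,None]
def cloud(s):
    h,w=s["depth"].shape; u,v=np.meshgrid(np.arange(w),np.arange(h))
    p=rays(s,np.c_[u.ravel(),v.ravel()]); d=s["depth"].ravel()
    R,t=cam(s); P=(np.c_[p,np.ones(len(p))]*d[:,None]-t)@R
    P[d==0]=np.nan
    return P.reshape(h,w,3)
def tray(s,n):
    im=s["image"].astype(int); mn=im.min(2); m=((mn>110)).astype(np.uint8)
    P=cloud(s); m[~((P[:,:,2]<0.04))]=0
    m=cv2.morphologyEx(m,cv2.MORPH_CLOSE,np.ones((9,9)))
    cs=cv2.findContours(m,0,2)[0]; c=max(cs,key=cv2.contourArea)
    hull=cv2.convexHull(c)[:,0,:]
    W=onplane(s,hull,0.018)[:,:2]
    r=cv2.minAreaRect((W*1000).astype(np.float32))
    return r,P,c
def frame(r):
    b=cv2.boxPoints(r)/1000; e1=b[1]-b[0]; e2=b[2]-b[1]
    l=e1 if np.linalg.norm(e1)>np.linalg.norm(e2) else e2
    y=l/np.linalg.norm(l); y=y if y[0]>0 else -y   # sign free by symmetry
    return np.array(r[0])/1000,np.array([y[1],-y[0]]),y
E
python3 - <<'E'
from h import *
np.set_printoptions(precision=4,suppress=True)
for n in ["scene","top"]:
    s=robot.snapshot(n); r,P,c=tray(s,n); o,ex,ey=frame(r); print(n,r,"y axis",ey,np.degrees(np.arctan2(ey[1],ey[0])))
    Q=P.reshape(-1,3); l=np.c_[(Q[:,:2]-o)@ex,(Q[:,:2]-o)@ey,Q[:,2]]
    ins=(abs(l[:,0])<.07)&(abs(l[:,1])<.17)
    fl=ins&(l[:,2]<0.02); print(" floor z",np.nanmedian(l[fl,2]))
    for a,b in [(0.078,0.095),(0.039,0.052)]:
        m=(ins&(l[:,2]>a)&(l[:,2]<b)).reshape(400,640).astype(np.uint8)
        k,lab,st,_=cv2.connectedComponentsWithStats(m)
        for i in range(1,k):
            if st[i,4]<40: continue
            q=Q[(lab==i).ravel()]; (cx,cy),rad=cv2.minEnclosingCircle((q[:,:2]*1000).astype(np.float32))
            pt=np.array([cx,cy])/1000
            print(" z",a,"n",st[i,4],"mean",q.mean(0),"circ",pt,rad,"tray",(pt-o)@ex,(pt-o)@ey)
E
```

```text
scene ((504.7806396484375, 100.38166046142578), (275.89208984375, 370.95037841796875), 8.272400856018066) y axis [ 0.1439 -0.9896] -81.727585
 floor z 0.004009954053612282
 z 0.078 n 556 mean [0.5569 0.1096 0.0834] circ [0.5559 0.1091] 20.377363204956055 tray -0.05179234316149253 -0.0012453127340531734
 z 0.039 n 184 mean [0.5337 0.1234 0.0443] circ [0.5426 0.1154] 30.416418075561523 tray -0.0395397059919968 -0.00943405713099035
 z 0.039 n 48 mean [0.573  0.0906 0.0448] circ [0.5743 0.091 ] 8.410049438476562 tray -0.0674539322513443 0.019264547369225532
top ((556.43017578125, 108.03753662109375), (163.4007568359375, 373.2270202636719), 8.375138282775879) y axis [ 0.1457 -0.9893] -81.624855
 floor z 0.004734472404870072
 z 0.078 n 618 mean [0.5535 0.1081 0.0844] circ [0.5544 0.1085] 20.072200775146484 tray 0.0019151586196304825 -0.0007532998948699939
 z 0.039 n 267 mean [0.5827 0.0965 0.0446] circ [0.5749 0.1004] 22.281396865844727 tray -0.017121834673853267 0.010262977267433599
 z 0.039 n 397 mean [0.5262 0.1115 0.0448] circ [0.5366 0.1082] 26.417131423950195 tray 0.01956491210089126 -0.00305145851854467
```

Run:
```python
from h import *
from scipy.optimize import least_squares
np.set_printoptions(precision=4,suppress=True)
s=robot.snapshot("scene");P1=cloud(s)
t=robot.snapshot("top");P2=cloud(t)
for P in (P1,P2):
    Q=P.reshape(-1,3);Q=Q[(Q[:,2]>0.1)&(Q[:,2]<.6)]
    H=np.unique(np.round(Q[:,:2],1),axis=0,return_counts=True)
    print([(list(np.round(a,1)),int(b)) for a,b in zip(*H) if b>30])
r,_,_=tray(t,"top");o,ex,ey=frame(r)
# lower tops, both views: points z .04-.05 within 45mm of centre; split by distance to top stopper
for nm,P in(("scene",P1),("top",P2)):
    Q=P.reshape(-1,3);d=Q[:,:2]-[.555,.109]
    q=Q[(Q[:,2]>.0425)&(Q[:,2]<.0475)&(np.hypot(*d.T)<.055)]
    g=(q[:,0]-.555)*.9-(q[:,1]-.109)*.44
    for sel in(g>0,g<0):
        w=q[sel][:,:2]; 
        # outer boundary: farthest points from top centre per direction
        a=np.arctan2(*(w-[.555,.109]).T[::-1]); b=np.round(a/.1)
        rim=np.array([w[b==k][np.argmax(np.hypot(*(w[b==k]-[.555,.109]).T))] for k in np.unique(b)])
        f=least_squares(lambda c:np.hypot(*(rim-c).T)-.0195,w.mean(0),loss="soft_l1",f_scale=.001)
        print(nm,len(w),len(rim),f.x,"tray",(f.x-o)@ex,(f.x-o)@ey, "res",np.abs(f.fun).mean())
# grey divider lines in top view
W=P2; l=np.stack([(W[...,:2]-o)@ex,(W[...,:2]-o)@ey],-1); g=t["image"].max(2)
for c in(-.06,.06):
    m=(abs(l[...,1]-c)<.02)&(abs(l[...,0])<.06)&(g<130)&(W[...,2]<.015); print("line",c,m.sum(),l[m].mean(0))
```

```text
[([np.float64(0.0), np.float64(0.1)], 283), ([np.float64(0.1), np.float64(0.1)], 46), ([np.float64(0.2), np.float64(0.0)], 3721), ([np.float64(0.2), np.float64(0.1)], 2698), ([np.float64(0.9), np.float64(-0.2)], 219), ([np.float64(0.9), np.float64(0.1)], 177)]
[]
scene 300 20 [0.5775 0.1026] tray -0.02002794313407258 0.008489778555360802 res 0.0013761559195704454
scene 117 17 [0.5349 0.1127] tray 0.02071310589016382 -0.0076710567251191426 res 0.002886312274425439
top 244 18 [0.5765 0.1018] tray -0.018900587697387693 0.009126354195552841 res 0.0011759795441683178
top 337 20 [0.5317 0.1123] tray 0.023937920739413438 -0.007733622142394683 res 0.0008878279660779137
line -0.06 0 [nan nan]
line 0.06 0 [nan nan]<stdin>:26: RuntimeWarning: Mean of empty slice.
  ret = um.true_divide(
```

```bash
python3 -m inch '[{"linear":[0.6,1,0.2],"twist":0.35,"gripper":1},{"linear":[0.6,1,0.2],"twist":0.35,"gripper":1},{"linear":[0.6,1,0.2],"twist":0.35,"gripper":1},{"linear":[0.6,1,0.2],"twist":0.35,"gripper":1}]'
```

```text
time: 0.63
tool_pos: [0.1863, -0.4325, 0.2498]
ee_rot: [3.139, -0.001, 0.601]
wrist_force: [-0.1, -0.5, 0.2]
width: 0.0938
```

The heap's two lower stoppers are near (0.577, 0.102) and (0.532, 0.112), about 46 mm apart as expected. The top one is at (0.555, 0.109). I need a yaw of -0.227 rad, so that the jaws close across the line between the pair.

```bash
python3 -m inch '[{"linear":[0.6,0.9,0],"twist":-0.2,"gripper":1},{"linear":[0.6,0.9,0],"twist":-0.2,"gripper":1},{"linear":[0.6,0.9,0],"twist":-0.2,"gripper":1}]'
python3 -m inch '[{"linear":[0.6,0.9,0],"twist":-0.2,"gripper":1},{"linear":[0.6,0.9,0],"twist":-0.2,"gripper":1},{"linear":[0.6,0.9,0],"twist":-0.2,"gripper":1}]'
python3 -m inch '[{"linear":[0.6,0.9,0],"twist":-0.2,"gripper":1},{"linear":[0.6,0.9,0],"twist":-0.2,"gripper":1},{"linear":[0.6,0.9,0],"twist":-0.2,"gripper":1}]'
python3 -m inch '[{"linear":[0.6,0.9,0],"twist":-0.2,"gripper":0.8},{"linear":[0.6,0.9,0],"twist":-0.2,"gripper":0.8},{"linear":[0.6,0.9,0],"twist":-0.2,"gripper":0.8}]'
python3 -m inch '[{"linear":[0.6,0.9,0],"twist":0,"gripper":0.8},{"linear":[0.6,0.9,0],"twist":0,"gripper":0.8},{"linear":[0.6,0.9,0],"twist":0,"gripper":0.8},{"linear":[0.6,0.9,0],"twist":0,"gripper":0.8}]'
python3 - <<'E'
from bench import robot
print(robot.get_obs())
E
```

```text
time: 0.88
tool_pos: [0.2445, -0.3441, 0.2475]
ee_rot: [-3.142, -0.001, 0.38]
wrist_force: [0.2, 1.1, 0.2]
width: 0.0939
time: 1.13
tool_pos: [0.3043, -0.2547, 0.2476]
ee_rot: [3.141, -0.0, 0.17]
wrist_force: [0.7, -0.3, 0.3]
width: 0.0941
time: 1.38
tool_pos: [0.3642, -0.1652, 0.2476]
ee_rot: [3.14, -0.001, -0.041]
wrist_force: [1.0, -0.4, -0.2]
width: 0.0937
time: 1.63
tool_pos: [0.4244, -0.0749, 0.2476]
ee_rot: [3.141, -0.001, -0.25]
wrist_force: [0.9, -0.1, 0.3]
width: 0.0774
time: 1.97
tool_pos: [0.4855, 0.0175, 0.2466]
ee_rot: [-3.14, 0.001, -0.24]
wrist_force: [-0.2, -0.4, 0.8]
width: 0.0753
{'time': 1.9667, 'joint_positions': array([-8.18000036e-02, -5.91553787e-02,  1.48132725e+00,  1.58980331e-03,
        1.72003750e+00,  1.72884229e+00]), 'qvel': array([-0.06944193, -0.03990709,  0.03718942, -0.05806681,  0.03600226,
       -0.0570962 ]), 'joint_torque': array([  1.1814725 , -27.85505712, -30.88868022,   0.26249198,
        -0.17938164,   0.30406591]), 'tool_pos': array([0.48550722, 0.01750497, 0.24659957]), 'ee_rot': array([-3.14013701e+00,  8.56300343e-04, -2.39609448e-01]), 'wrist_force': array([-0.1531989 , -0.42315351,  0.81205005]), 'wrist_torque': array([ 0.02983582,  0.0164516 , -0.02402524]), 'width': 0.07531259179258022}
```

```bash
python3 -m inch '[{"linear":[0.35,0.45,0],"twist":0,"gripper":0.8},{"linear":[0.7,0.91,0],"twist":0,"gripper":0.8},{"linear":[0.7,0.91,-0.3],"twist":0,"gripper":0.8},{"linear":[0.7,0.91,-0.6],"twist":0,"gripper":0.8},{"linear":[0.7,0.91,-0.6],"twist":0,"gripper":0.8},{"linear":[0.7,0.91,-0.6],"twist":0,"gripper":0.8},{"linear":[0.7,0.91,-0.6],"twist":0,"gripper":0.8}]'
python3 - <<'E'
from h import *
o=robot.get_obs();s=robot.snapshot("wrist");cv2.imwrite("pics/w1.png",s["image"][:,:,::-1])
print(o["tool_pos"],o["ee_rot"],s["hand_eye"])
E
```

```text
time: 2.55
tool_pos: [0.554, 0.1038, 0.1891]
ee_rot: [3.142, -0.002, -0.246]
wrist_force: [0.5, -0.1, 1.2]
width: 0.0752
[0.55402687 0.10382743 0.18907459] [ 3.14151949e+00 -1.70458342e-03 -2.46201568e-01] [[ 8.89124531e-04 -9.60041844e-01 -2.79855083e-01  8.23006228e-02]
 [ 9.99999587e-01  9.06936094e-04  6.58468048e-05  3.03078250e-04]
 [ 1.90594988e-04 -2.79855026e-01  9.60042253e-01 -1.56051200e-01]
 [ 0.00000000e+00  0.00000000e+00  0.00000000e+00  1.00000000e+00]]
```

View pics/w1.png

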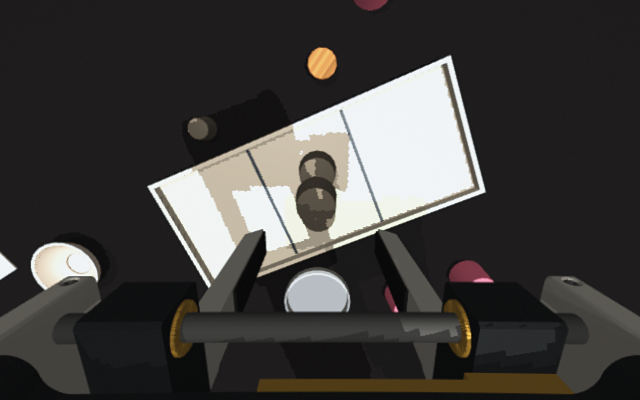

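The wrist view shows the top stopper at (316,203), centred between the fingers (about 250 and 395). One lower stopper is behind it at (317,165), and the pair runs vertically in the image, across the jaws as intended.

```bash
cat >> h.py <<'E'
from scipy.spatial.transform import Rotation as Ro
def wcloud():
    o=robot.get_obs(); s=robot.snapshot("wrist"); h,w=s["depth"].shape
    u,v=np.meshgrid(np.arange(w),np.arange(h)); p=rays(s,np.c_[u.ravel(),v.ravel()]); d=s["depth"].ravel()
    C=np.c_[p,np.ones(len(p))]*d[:,None]; H=np.array(s["hand_eye"]); T=C@H[:3,:3].T+H[:3,3]
    W=T@Ro.from_euler("xyz",o["ee_rot"]).as_matrix().T+o["tool_pos"]; W[d==0]=np.nan
    return o,s,W.reshape(h,w,3)
O=np.array([.5564,.1080]);EX=np.array([-.9893,-.1457]);EY=np.array([.1457,-.9893])
def tops(W,a,b,minn=40):
    Q=W.reshape(-1,3); l=np.c_[(Q[:,:2]-O)@EX,(Q[:,:2]-O)@EY]
    m=((abs(l[:,0])<.07)&(abs(l[:,1])<.172)&(Q[:,2]>a)&(Q[:,2]<b)).reshape(W.shape[:2]).astype(np.uint8)
    k,lab,st,_=cv2.connectedComponentsWithStats(m)
    for i in range(1,k):
        if st[i,4]<minn: continue
        q=Q[(lab==i).ravel()]; (cx,cy),rad=cv2.minEnclosingCircle((q[:,:2]*1000).astype(np.float32)); pt=np.array([cx,cy])/1000
        print(" n",st[i,4],"z",q[:,2].mean().round(4),"circ",pt.round(4),"r mm",round(rad,1),"tray mm",((pt-O)@EX*1000).round(1),((pt-O)@EY*1000).round(1))
E
python3 - <<'E'
from h import *
np.set_printoptions(precision=4,suppress=True)
o,s,W=wcloud(); print(o["tool_pos"],o["ee_rot"][2])
tops(W,.082,.09); tops(W,.042,.048)
E
```

```text
[0.5545 0.1039 0.1901] -0.24628957798227313
 n 1163 z 0.0837 circ [0.5549 0.1074] r mm 19.6 tray mm 1.6 0.4
 n 660 z 0.0439 circ [0.5774 0.1009] r mm 19.9 tray mm -19.7 10.1
 n 194 z 0.0437 circ [0.5309 0.1115] r mm 19.3 tray mm 24.7 -7.2
```

```bash
python3 -m inch '[{"linear":[0,0.04,-0.4],"twist":0,"gripper":0.8},{"linear":[0,0.04,-0.7],"twist":0,"gripper":0.8},{"linear":[0,0.04,-0.9],"twist":0,"gripper":0.8},{"linear":[0,0.04,-0.9],"twist":0,"gripper":0.8},{"linear":[0,0.04,-0.9],"twist":0,"gripper":0.8}]'
python3 -m inch '[{"linear":[0,0,-0.2],"twist":0,"gripper":0.8},{"linear":[0,0,-0.27],"twist":0,"gripper":0.8},{"linear":[0,0,-0.27],"twist":0,"gripper":0.8},{"linear":[0,0,-0.27],"twist":0,"gripper":0.8}]'
```

```text
time: 3.07
tool_pos: [0.5539, 0.1084, 0.0986]
ee_rot: [-3.142, -0.001, -0.245]
wrist_force: [0.8, 0.2, 1.1]
width: 0.0751
time: 3.4
tool_pos: [0.5545, 0.109, 0.0722]
ee_rot: [-3.141, -0.002, -0.245]
wrist_force: [0.6, 0.3, 0.4]
width: 0.0754
```

```bash
python3 -m inch '[{"linear":[0,0,0],"twist":0,"gripper":0.3},{"linear":[0,0,0],"twist":0,"gripper":0.3},{"linear":[0,0,0],"twist":0,"gripper":0.3},{"linear":[0,0,0],"twist":0,"gripper":0.3},{"linear":[0,0,0],"twist":0,"gripper":0.3},{"linear":[0,0,0],"twist":0,"gripper":0.3},{"linear":[0,0,0],"twist":0,"gripper":0.3},{"linear":[0,0,0],"twist":0,"gripper":0.3}]'
python3 -m inch '[{"linear":[0,0,0.1],"twist":0,"gripper":0.3},{"linear":[0,0,0.3],"twist":0,"gripper":0.3},{"linear":[0,0,0.5],"twist":0,"gripper":0.3},{"linear":[0,0,0.5],"twist":0,"gripper":0.3},{"linear":[0,0,0.5],"twist":0,"gripper":0.3}]'
python3 - <<'E'
from h import *
o,s,W=wcloud(); cv2.imwrite("pics/w2.png",s["image"][:,:,::-1]); tops(W,.042,.048);tops(W,.115,.145)
E
```

```text
time: 4.07
tool_pos: [0.5539, 0.1091, 0.0708]
ee_rot: [3.142, -0.001, -0.244]
wrist_force: [-0.2, -0.6, 3.0]
width: 0.0432
time: 4.48
tool_pos: [0.5546, 0.1092, 0.122]
ee_rot: [-3.14, -0.003, -0.244]
wrist_force: [-0.1, 0.0, -0.7]
width: 0.0435
 n 1528 z 0.0438 circ [0.5778 0.1011] r mm 19.5 tray mm -20.2 9.9
 n 5560 z 0.1323 circ [0.5638 0.1063] r mm 34.0 tray mm -7.1 2.7
```

View pics/w2.png

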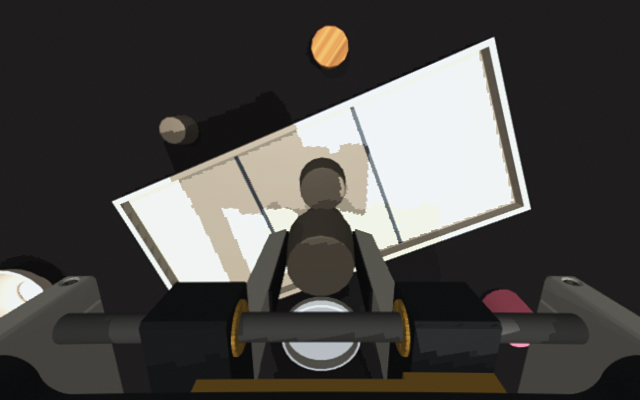

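The stopper is held: the jaws stopped at 43.4 mm and it is visible upright between the fingers at (321,265). The lower one is untouched at (322,185). I'm carrying it to the +y bay at (0.574, -0.011).

```bash
python3 -m inch '[{"linear":[0.1,-0.3,0],"twist":0,"gripper":0.3},{"linear":[0.19,-0.6,0],"twist":0,"gripper":0.3},{"linear":[0.19,-0.9,0],"twist":0,"gripper":0.3},{"linear":[0.19,-1,0],"twist":0,"gripper":0.3},{"linear":[0.19,-1,0],"twist":0,"gripper":0.3},{"linear":[0.19,-1,0],"twist":0,"gripper":0.3}]'
python3 -m inch '[{"linear":[0,-0.2,-0.2],"twist":0,"gripper":0.3},{"linear":[0,-0.2,-0.5],"twist":0,"gripper":0.3},{"linear":[0,-0.2,-0.7],"twist":0,"gripper":0.3},{"linear":[0,-0.2,-0.8],"twist":0,"gripper":0.3},{"linear":[0,-0.2,-0.8],"twist":0,"gripper":0.3},{"linear":[0,-0.2,-0.8],"twist":0,"gripper":0.3}]'
```

```text
time: 5.03
tool_pos: [0.5719, 0.0094, 0.1191]
ee_rot: [-3.141, 0.003, -0.246]
wrist_force: [-0.8, -0.1, -0.1]
width: 0.0434
time: 5.53
tool_pos: [0.5725, -0.0097, 0.0404]
ee_rot: [-3.141, 0.001, -0.243]
wrist_force: [0.2, 0.0, 0.3]
width: 0.0437
```

```bash
python3 -m inch '[{"linear":[0.01,0,-0.04],"twist":0,"gripper":0.3},{"linear":[0.01,0,-0.08],"twist":0,"gripper":0.3},{"linear":[0.01,0,-0.08],"twist":0,"gripper":0.3},{"linear":[0.01,0,-0.08],"twist":0,"gripper":0.3}]'
```

```text
time: 5.87
tool_pos: [0.574, -0.0109, 0.0331]
ee_rot: [-3.142, -0.001, -0.244]
wrist_force: [-0.3, -0.2, -0.3]
width: 0.0435
```

```bash
python3 -m inch '[{"linear":[0,0,-0.02],"twist":0,"gripper":0.3},{"linear":[0,0,-0.02],"twist":0,"gripper":0.3},{"linear":[0,0,-0.02],"twist":0,"gripper":0.3}]'
```

```text
time: 6.12
tool_pos: [0.574, -0.011, 0.0308]
ee_rot: [-3.142, -0.001, -0.245]
wrist_force: [0.5, -0.2, 0.9]
width: 0.0437
```

```bash
python3 -m inch '[{"linear":[0,0,0],"twist":0,"gripper":0.75},{"linear":[0,0,0],"twist":0,"gripper":0.75},{"linear":[0,0,0],"twist":0,"gripper":0.75},{"linear":[0,0,0],"twist":0,"gripper":0.75},{"linear":[0,0,0],"twist":0,"gripper":0.75},{"linear":[0,0,0.2],"twist":0,"gripper":0.75},{"linear":[0,0,0.6],"twist":0,"gripper":0.75},{"linear":[0,0,1],"twist":0,"gripper":0.75},{"linear":[0,0,1],"twist":0,"gripper":0.75},{"linear":[0,0,1],"twist":0,"gripper":0.75}]'
python3 - <<'E'
from h import *
t=robot.snapshot("top");cv2.imwrite("pics/t2.png",t["image"][:,:,::-1]);tops(cloud(t),.042,.048)
print();s=robot.snapshot("scene");cv2.imwrite("pics/s2.png",s["image"][:,:,::-1]);tops(cloud(s),.042,.048)
print();o,s,W=wcloud();tops(W,.042,.048)
E
```

```text
time: 6.95
tool_pos: [0.5759, -0.0112, 0.1344]
ee_rot: [-3.141, -0.008, -0.244]
wrist_force: [0.1, 0.4, -0.4]
width: 0.0706
 n 394 z 0.0446 circ [0.5771 0.1013] r mm 19.9 tray mm -19.5 9.6
 n 519 z 0.0446 circ [ 0.5744 -0.0111] r mm 19.6 tray mm -0.4 120.5
 n 347 z 0.0446 circ [0.5305 0.1112] r mm 19.3 tray mm 25.2 -7.0

 n 389 z 0.0438 circ [ 0.5759 -0.0102] r mm 19.9 tray mm -2.1 119.8
 n 424 z 0.0438 circ [0.5332 0.1123] r mm 20.0 tray mm 22.4 -7.6
 n 468 z 0.0439 circ [0.5787 0.102 ] r mm 19.4 tray mm -21.2 9.2

 n 1350 z 0.0438 circ [ 0.5751 -0.0121] r mm 19.7 tray mm -1.0 121.6
 n 1270 z 0.0437 circ [0.578  0.1012] r mm 19.7 tray mm -20.3 9.9
 n 672 z 0.0436 circ [0.5325 0.1112] r mm 19.6 tray mm 23.2 -6.6
```

View pics/s2.png

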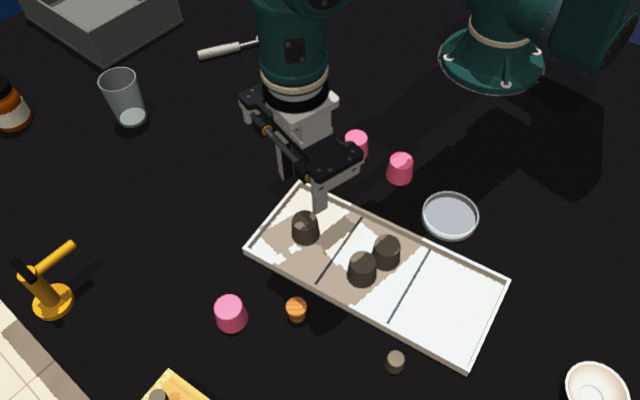

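The first stopper stands in the far-left bay at (305,228), about 1–2 mm off its middle in all three views. The two lower ones remain at (362,268) and (386,252). Next I'll take the stopper at (0.532, 0.111).

```bash
python3 -m inch '[{"linear":[-0.2,0.4,0],"twist":0,"gripper":0.75},{"linear":[-0.42,0.8,0],"twist":0,"gripper":0.75},{"linear":[-0.42,1,0],"twist":0,"gripper":0.75},{"linear":[-0.42,1,0],"twist":0,"gripper":0.75}]'
python3 -m inch '[{"linear":[0,0.22,0],"twist":0,"gripper":0.75},{"linear":[0,0.22,-0.2],"twist":0,"gripper":0.75},{"linear":[0,0.22,-0.4],"twist":0,"gripper":0.75},{"linear":[0,0.22,-0.4],"twist":0,"gripper":0.75},{"linear":[0,0.22,-0.4],"twist":0,"gripper":0.75}]'
```

```text
time: 7.43
tool_pos: [0.5289, 0.0932, 0.128]
ee_rot: [-3.141, 0.005, -0.24]
wrist_force: [0.4, 0.5, -0.5]
width: 0.0702
time: 7.85
tool_pos: [0.5299, 0.1104, 0.0877]
ee_rot: [3.139, 0.006, -0.245]
wrist_force: [0.1, -0.9, -0.2]
width: 0.0702
```

```bash
python3 -m inch '[{"linear":[0.01,0.01,-0.2],"twist":0,"gripper":0.75},{"linear":[0.01,0.01,-0.4],"twist":0,"gripper":0.75},{"linear":[0.01,0.01,-0.54],"twist":0,"gripper":0.75},{"linear":[0.01,0.01,-0.54],"twist":0,"gripper":0.75},{"linear":[0.01,0.01,-0.54],"twist":0,"gripper":0.75}]'
```

```text
time: 8.27
tool_pos: [0.5327, 0.1116, 0.0366]
ee_rot: [3.141, 0.001, -0.245]
wrist_force: [-0.1, 0.2, -0.6]
width: 0.0702
```

```bash
python3 -m inch '[{"linear":[0,0,-0.04],"twist":0,"gripper":0.75},{"linear":[0,0,-0.04],"twist":0,"gripper":0.3},{"linear":[0,0,-0.04],"twist":0,"gripper":0.3},{"linear":[0,0,-0.04],"twist":0,"gripper":0.3},{"linear":[0,0,-0.04],"twist":0,"gripper":0.3},{"linear":[0,0,-0.04],"twist":0,"gripper":0.3},{"linear":[0,0,-0.04],"twist":0,"gripper":0.3},{"linear":[0,0,-0.04],"twist":0,"gripper":0.3}]'
python3 -m inch '[{"linear":[0,0,0.1],"twist":0,"gripper":0.3},{"linear":[0,0,0.3],"twist":0,"gripper":0.3},{"linear":[0,0,0.6],"twist":0,"gripper":0.3},{"linear":[0,0,0.8],"twist":0,"gripper":0.3},{"linear":[0,0,0.8],"twist":0,"gripper":0.3},{"linear":[0,0,0.8],"twist":0,"gripper":0.3}]'
python3 - <<'E'
from h import *
o,s,W=wcloud(); cv2.imwrite("pics/w3.png",s["image"][:,:,::-1]); tops(W,.042,.048)
E
```

```text
time: 8.93
tool_pos: [0.533, 0.1121, 0.0331]
ee_rot: [-3.141, -0.001, -0.244]
wrist_force: [0.0, -0.3, 2.7]
width: 0.0434
time: 9.43
tool_pos: [0.5334, 0.1122, 0.1138]
ee_rot: [-3.141, -0.003, -0.244]
wrist_force: [-0.2, -0.2, -0.7]
width: 0.0431
 n 2031 z 0.0437 circ [ 0.5753 -0.0115] r mm 20.1 tray mm -1.3 121.0
 n 1757 z 0.0438 circ [0.5777 0.1011] r mm 19.5 tray mm -20.1 9.9
```

View pics/w3.png

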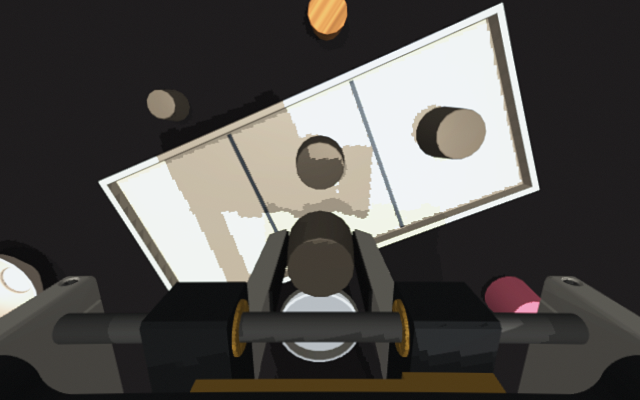

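The second stopper is held upright at (320,265); the remaining one at (320,162) and the placed one at (450,132) are undisturbed. I'm carrying it to (0.539, 0.227).

```bash
python3 -m inch '[{"linear":[0.03,0.3,0],"twist":0,"gripper":0.3},{"linear":[0.06,0.6,0],"twist":0,"gripper":0.3},{"linear":[0.06,0.9,0],"twist":0,"gripper":0.3},{"linear":[0.06,1,0],"twist":0,"gripper":0.3},{"linear":[0.06,1,0],"twist":0,"gripper":0.3},{"linear":[0.06,1,0],"twist":0,"gripper":0.3}]'
python3 -m inch '[{"linear":[0,0.14,-0.2],"twist":0,"gripper":0.3},{"linear":[0,0.14,-0.4],"twist":0,"gripper":0.3},{"linear":[0,0.14,-0.6],"twist":0,"gripper":0.3},{"linear":[0,0.14,-0.68],"twist":0,"gripper":0.3},{"linear":[0,0.14,-0.68],"twist":0,"gripper":0.3},{"linear":[0,0.14,-0.68],"twist":0,"gripper":0.3}]'
```

```text
time: 9.98
tool_pos: [0.5376, 0.2116, 0.1105]
ee_rot: [3.139, 0.003, -0.243]
wrist_force: [0.2, -1.1, -0.3]
width: 0.0432
time: 10.48
tool_pos: [0.5385, 0.2249, 0.0442]
ee_rot: [3.141, 0.001, -0.246]
wrist_force: [0.2, -0.2, -0.6]
width: 0.0436
```

```bash
python3 -m inch '[{"linear":[0,0.01,-0.05],"twist":0,"gripper":0.3},{"linear":[0,0.01,-0.1],"twist":0,"gripper":0.3},{"linear":[0,0.01,-0.1],"twist":0,"gripper":0.3},{"linear":[0,0.01,-0.1],"twist":0,"gripper":0.3},{"linear":[0,0.01,-0.1],"twist":0,"gripper":0.3}]'
```

```text
time: 10.9
tool_pos: [0.5389, 0.2272, 0.0349]
ee_rot: [-3.141, -0.001, -0.244]
wrist_force: [0.0, 0.4, -0.6]
width: 0.043
```

```bash
python3 -m inch '[{"linear":[0,0,-0.02],"twist":0,"gripper":0.3},{"linear":[0,0,-0.02],"twist":0,"gripper":0.3},{"linear":[0,0,-0.02],"twist":0,"gripper":0.3}]'
python3 -m inch '[{"linear":[0,0,0],"twist":0,"gripper":0.75},{"linear":[0,0,0],"twist":0,"gripper":0.75},{"linear":[0,0,0],"twist":0,"gripper":0.75},{"linear":[0,0,0],"twist":0,"gripper":0.75},{"linear":[0,0,0],"twist":0,"gripper":0.75},{"linear":[0,0,0.2],"twist":0,"gripper":0.75},{"linear":[0,0,0.6],"twist":0,"gripper":0.75},{"linear":[0,0,0.9],"twist":0,"gripper":0.75},{"linear":[0,0,0.9],"twist":0,"gripper":0.75},{"linear":[0,0,0.9],"twist":0,"gripper":0.75}]'
python3 -m inch '[{"linear":[0.2,-0.4,0],"twist":0,"gripper":0.75},{"linear":[0.38,-0.8,0],"twist":0,"gripper":0.75},{"linear":[0.38,-1,0],"twist":0,"gripper":0.75},{"linear":[0.38,-1,0],"twist":0,"gripper":0.75},{"linear":[0.38,-1,0],"twist":0,"gripper":0.75}]'
python3 - <<'E'
from h import *
t=robot.snapshot("top");cv2.imwrite("pics/t4.png",t["image"][:,:,::-1]);tops(cloud(t),.042,.048)
print();s=robot.snapshot("scene");cv2.imwrite("pics/s4.png",s["image"][:,:,::-1]);tops(cloud(s),.042,.048)
print();o,s,W=wcloud();tops(W,.042,.048)
E
```

```text
time: 11.15
tool_pos: [0.5393, 0.2273, 0.0331]
ee_rot: [-3.141, -0.001, -0.244]
wrist_force: [0.7, 0.6, 1.3]
width: 0.0433
time: 11.98
tool_pos: [0.5403, 0.2276, 0.1255]
ee_rot: [-3.139, -0.005, -0.244]
wrist_force: [-0.3, -0.6, -0.9]
width: 0.0704
time: 12.4
tool_pos: [0.5757, 0.1259, 0.1203]
ee_rot: [3.141, 0.004, -0.247]
wrist_force: [0.3, 0.8, -0.4]
width: 0.0706
 n 519 z 0.0446 circ [ 0.5746 -0.0111] r mm 19.6 tray mm -0.6 120.5
 n 133 z 0.0447 circ [0.5671 0.1035] r mm 15.9 tray mm -9.9 6.0

 n 395 z 0.0438 circ [ 0.5767 -0.0107] r mm 20.4 tray mm -2.8 120.4
 n 450 z 0.0439 circ [0.5785 0.1024] r mm 19.8 tray mm -21.1 8.8
 n 580 z 0.0444 circ [0.5385 0.2272] r mm 20.5 tray mm 0.4 -120.5

 n 1667 z 0.0438 circ [ 0.5755 -0.0114] r mm 19.9 tray mm -1.5 120.9
 n 1480 z 0.0437 circ [0.5779 0.1012] r mm 19.6 tray mm -20.3 9.9
 n 423 z 0.0437 circ [0.5426 0.2312] r mm 18.3 tray mm -4.3 -123.9
```

View pics/s4.png

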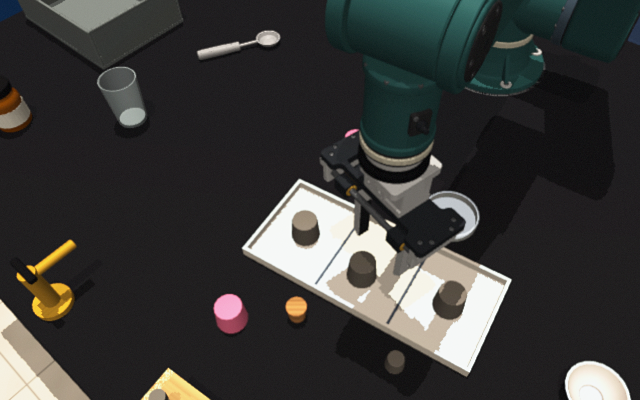

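All three stand in separate bays, at (305,228), (362,268) and (452,299). The middle one is still about 20 mm off-centre across the tray, so I'll regrip it and shift it.

```bash
python3 -m inch '[{"linear":[0.02,-0.25,0],"twist":0,"gripper":0.75},{"linear":[0.02,-0.25,0],"twist":0,"gripper":0.75},{"linear":[0.02,-0.25,-0.2],"twist":0,"gripper":0.75},{"linear":[0.02,-0.25,-0.4],"twist":0,"gripper":0.75},{"linear":[0.02,-0.25,-0.4],"twist":0,"gripper":0.75},{"linear":[0.02,-0.25,-0.4],"twist":0,"gripper":0.75}]'
```

```text
time: 13.05
tool_pos: [0.5773, 0.1032, 0.0811]
ee_rot: [3.141, 0.004, -0.243]
wrist_force: [0.6, -0.6, 0.7]
width: 0.0701
```

```bash
python3 -m inch '[{"linear":[0,0,-0.2],"twist":0,"gripper":0.75},{"linear":[0,0,-0.4],"twist":0,"gripper":0.75},{"linear":[0,0,-0.47],"twist":0,"gripper":0.75},{"linear":[0,0,-0.47],"twist":0,"gripper":0.75},{"linear":[0,0,-0.47],"twist":0,"gripper":0.75}]'
```

```text
time: 13.47
tool_pos: [0.5791, 0.1025, 0.0364]
ee_rot: [-3.141, -0.001, -0.244]
wrist_force: [-0.6, 0.3, 1.2]
width: 0.0702
```

```bash
python3 -m inch '[{"linear":[0,0,-0.02],"twist":0,"gripper":0.3},{"linear":[0,0,-0.02],"twist":0,"gripper":0.3},{"linear":[0,0,-0.02],"twist":0,"gripper":0.3},{"linear":[0,0,-0.02],"twist":0,"gripper":0.3},{"linear":[0,0,-0.02],"twist":0,"gripper":0.3},{"linear":[0,0,-0.02],"twist":0,"gripper":0.3},{"linear":[0,0,-0.02],"twist":0,"gripper":0.3},{"linear":[0,0,-0.02],"twist":0,"gripper":0.3}]'
python3 -m inch '[{"linear":[0,0,0.1],"twist":0,"gripper":0.3},{"linear":[0,0,0.15],"twist":0,"gripper":0.3},{"linear":[-0.1,0.03,0.15],"twist":0,"gripper":0.3},{"linear":[-0.21,0.06,0.15],"twist":0,"gripper":0.3},{"linear":[-0.21,0.06,0.15],"twist":0,"gripper":0.3},{"linear":[-0.21,0.06,0.08],"twist":0,"gripper":0.3},{"linear":[-0.21,0.06,0.03],"twist":0,"gripper":0.3},{"linear":[-0.21,0.06,0.03],"twist":0,"gripper":0.3},{"linear":[-0.21,0.06,0.03],"twist":0,"gripper":0.3}]'
```

```text
time: 14.13
tool_pos: [0.5791, 0.102, 0.0342]
ee_rot: [-3.141, -0.001, -0.244]
wrist_force: [-1.1, 0.1, 2.9]
width: 0.0432
time: 14.88
tool_pos: [0.5573, 0.1079, 0.0354]
ee_rot: [3.141, 0.002, -0.245]
wrist_force: [0.3, -0.7, -0.0]
width: 0.0429
```

```bash
python3 -m inch '[{"linear":[0,0,-0.03],"twist":0,"gripper":0.3},{"linear":[0,0,-0.03],"twist":0,"gripper":0.3},{"linear":[0,0,-0.03],"twist":0,"gripper":0.3}]'
python3 -m inch '[{"linear":[0,0,0],"twist":0,"gripper":0.75},{"linear":[0,0,0],"twist":0,"gripper":0.75},{"linear":[0,0,0],"twist":0,"gripper":0.75},{"linear":[0,0,0],"twist":0,"gripper":0.75},{"linear":[0,0,0],"twist":0,"gripper":0.75},{"linear":[0,0,0.2],"twist":0,"gripper":0.75},{"linear":[0,0,0.6],"twist":0,"gripper":0.75},{"linear":[0,0,0.9],"twist":0,"gripper":0.75},{"linear":[0,0,0.9],"twist":0,"gripper":0.75},{"linear":[0,0,0.9],"twist":0,"gripper":0.75}]'
python3 -m inch '[{"linear":[-0.3,0,0.2],"twist":0,"gripper":0.75},{"linear":[-0.6,0,0.5],"twist":0,"gripper":0.75},{"linear":[-1,0,0.5],"twist":0,"gripper":0.75},{"linear":[-1,0,0.5],"twist":0,"gripper":0.75},{"linear":[-1,0,0.5],"twist":0,"gripper":0.75}]'
python3 -m inch '[{"linear":[-0.3,0,0.2],"twist":0,"gripper":0.75},{"linear":[-0.6,0,0.2],"twist":0,"gripper":0.75},{"linear":[-0.7,0,0.2],"twist":0,"gripper":0.75},{"linear":[-0.7,0,0.2],"twist":0,"gripper":0.75},{"linear":[-0.7,0,0.2],"twist":0,"gripper":0.75}]'
python3 - <<'E'
from h import *
t=robot.snapshot("top");cv2.imwrite("pics/t5.png",t["image"][:,:,::-1]);r,P,c=tray(t,"top");print(r);tops(P,.042,.048)
print();s=robot.snapshot("scene");cv2.imwrite("pics/s5.png",s["image"][:,:,::-1]);tops(cloud(s),.042,.048)
print(robot.get_obs()["time"])
# divider lines, by dark pixels on floor plane
g=t["image"].max(2);v,u=np.nonzero((g<150)); W=onplane(t,np.c_[u,v],.005)[:,:2]-O
lx,ly=W@EX,W@EY
for k in(-.06,.06):
    m=(abs(ly-k)<.015)&(abs(lx)<.06); print("line",k,m.sum(),lx[m].mean() if m.any() else 0,ly[m].mean() if m.any() else 0)
E
```

```text
time: 15.13
tool_pos: [0.5583, 0.108, 0.0342]
ee_rot: [-3.141, -0.001, -0.245]
wrist_force: [-0.9, -0.0, 3.0]
width: 0.0429
time: 15.97
tool_pos: [0.5593, 0.1083, 0.1263]
ee_rot: [-3.14, -0.006, -0.244]
wrist_force: [0.5, 0.3, 0.0]
width: 0.0705
time: 16.38
tool_pos: [0.4553, 0.1081, 0.1718]
ee_rot: [3.141, 0.002, -0.244]
wrist_force: [-0.1, -0.7, -1.1]
width: 0.0704
time: 16.8
tool_pos: [0.3884, 0.108, 0.1927]
ee_rot: [3.141, 0.0, -0.244]
wrist_force: [0.1, 0.3, 0.0]
width: 0.0705
((556.0101318359375, 108.21879577636719), (162.54685974121094, 373.72418212890625), 7.9864349365234375)
 n 513 z 0.0446 circ [ 0.5748 -0.0111] r mm 19.7 tray mm -0.8 120.5
 n 505 z 0.0446 circ [0.538  0.2279] r mm 20.0 tray mm 0.7 -121.3
 n 516 z 0.0447 circ [0.5569 0.1085] r mm 19.9 tray mm -0.6 -0.4

 n 392 z 0.0437 circ [ 0.5768 -0.0102] r mm 19.7 tray mm -2.9 119.9
 n 457 z 0.0439 circ [0.5581 0.1083] r mm 20.0 tray mm -1.7 -0.1
 n 577 z 0.0444 circ [0.5388 0.2273] r mm 20.1 tray mm -0.0 -120.6
16.9
line -0.06 39 0.046946292352925155 -0.06004153397623975
line 0.06 19 -0.01028582930795146 0.059902531829446846
```

View pics/t5.png

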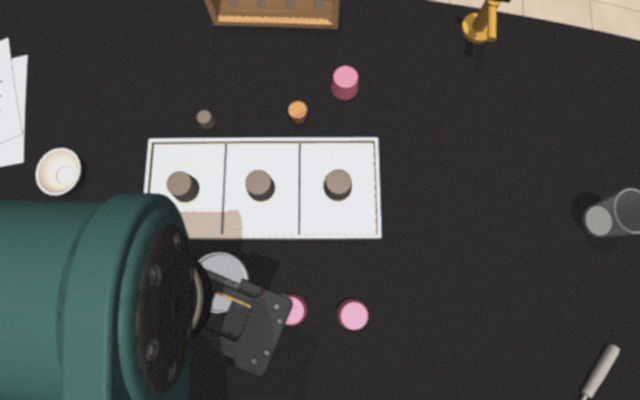

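View pics/s5.png

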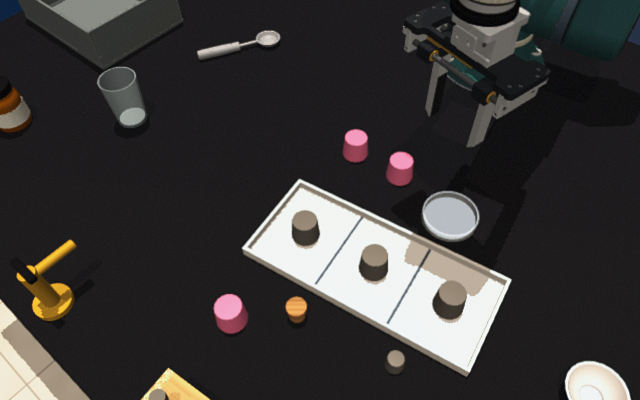

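Both views show one upright stopper in the middle of each bay: top view (182,185), (259,184), (338,184); scene view (305,228), (374,262), (452,299). The arm is clear of everything, so I'm handing in.

```bash
python3 -c "
from bench import robot
print(robot.close_job())"
```

```text
the job is handed in; nothing more can be done
None
```

I handed the job in at about 17 s, with one stopper standing in the middle of each of the tray's three bays and the arm clear of everything. I lifted the top stopper into the +y bay and one lower stopper into the -y bay, then moved the other lower one to the middle.

**Position:** the last top-view and scene-view measurements put every stopper within 3 mm of its bay's middle, both along and across the tray. The limit is 20 mm.

**Standing:** the tops were level at 44–45 mm above the bench, which fits stoppers standing upright on the tray floor. They looked upright in both pictures; I did not measure their tilt.

**Forces:** the readings after each move stayed at about 3 N or less.

**Disagreements:**
- The first tray outline from the scene camera came out wrong (276 mm wide instead of 160 mm), probably because it merged with the glass dish. I did not use it. The top-view outline was 163 x 373 mm against a real 160 x 370 mm, and the tray's divider lines appeared within 0.1 mm of their expected positions.
- In two mid-task views a stopper was partly hidden by the gripper and read several millimetres off; the final clear views agreed to within about 2 mm.

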